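# Release the tea carousel's brake and hold the clamp-top jar at the front

### The job

Take the square key from its stand, put it down into the socket of the carousel's brake screw, turn the screw anticlockwise (seen from above) to its stop to free the carousel, and leave the key standing in the screw. Then turn the carousel, either way, until the frosted jar with the wire clamp-top lid is at the front, in line with the wooden nose of the base, and finish with the fingers still holding the carousel still there: do not let go. Do not turn the carousel before its brake is free, and leave the other things on the shelf where they are.

Things in the scene. Friction and masses are not known exactly. Their poses are not given: they have to be found in the camera images.
- key: Loose upright square key, 60 to 130 g, 100 mm long: a steel shank 12 x 12 mm over its lowest 40 mm, above it a pale wooden handle 22 x 22 mm and 60 mm tall. Origin: centre of the shank's lower end; z points up along the key to the handle, x and y are square to its faces (shank and handle alike). It starts upright in the stand, shank end 15 mm above the shelf, top of the handle at 115 mm, and lifts straight out (30 mm deep hole).
- stand: Fixed bamboo block 64 x 64 x 45 mm with a square hole in its top that holds the key with 2 mm of play in all. Origin: centre of its underside.
- socket (a point): Centre of the socket's mouth, on top of the brake screw: a brass head 32 mm square, top 54 mm above the shelf, on a tongue of the base, 165 mm from the carousel's axis. Socket: square, 14 mm wide, 4 mm chamfer at the mouth, 22 mm deep, straight down. z up, x and y square to its sides, turning with the screw. A seated key rests on its floor, 22 mm below this point, and stands by itself.
- brake_screw (a joint): Turn of the brake screw, rad. 0 = brake tight (start), grows anticlockwise from above, 1.2 = stop, brake quite free. Stays where it is left; takes about 0.1 to 0.4 N m. It carries a short brass arm, low down, whose pad presses on the turntable's edge at 0 and swings clear of it. The key has about 0.17 rad of play either way in the socket.
- nose (a point): Tip of the wooden nose of the carousel's fixed base: the mark of the front. It lies 140 mm from the carousel's axis, on the robot's side, 18 mm above the shelf.
- carousel_axis (a point): The turning part, about 1.6 kg: a round bamboo plate of radius 110 mm, its top 36 mm above the shelf, with four jars fixed on it 90 degrees apart (a frosted glass jar with a wire clamp lid, a dark squat clay caddy with a knob, a bamboo canister, a square dark tin; all tops below 112 mm) and a central pillar with a bar handle. This point lies on the turning axis, 20 mm above the shelf; z up; axes turn with the turntable: its -x axis points to the clamp-top jar.
- hub_grip (a point): Place to grip the bar handle on the carousel's axis, 170 mm above the shelf. The wooden bar is 58 mm long (along the turntable's x), 16 mm thick (along its y) and reaches from 144 to 190 mm above the shelf. Axes as those of the turntable.
- clamp_jar (a point): Centre of the lid of the frosted glass clamp-top jar (54 mm across, 70 mm tall), 62 mm from the carousel's axis, 106 mm above the shelf. Its steel clasp points outwards.
- carousel (a joint): Turn of the carousel against its base, rad, growing anticlockwise from above, without stops. At 0 and at 6.283 the clamp-top jar stands in line with the nose. Turns lightly once the brake is free (about 0.12 N m), stays where it is left.
- whisk_stand: Bystander: white ceramic whisk stand, 64 mm across, 70 mm tall. Origin: centre of its underside.
- bowl: Bystander: squat grey stoneware bowl, 120 mm across, 65 mm tall. Origin: centre of its underside.
- cup: Bystander: small clay cup, 60 mm across, 55 mm tall, between the robot and the carousel. Origin: centre of its underside.
- tea_tin: Bystander: round aluminium tin, 68 mm across, 90 mm tall. Origin: centre of its underside.
There are look-alikes about, which are no part of the job. Of the things that look like the key, the smallest one is meant.

How it is judged:
By the outcome, as a careful person would: the job done as asked, in the order asked, and still so for the second after the job is handed in, while the arm keeps its last pose, push and grip.
It also fails if it takes over 56 s, if anything falls off the work surface, if the arm or the gripper's body presses on something with over 40 N, if the wrist force passes 120 N, or if a joint passes its speed limit or range.

### The arm

A 6-joint arm with a two-finger parallel gripper is mounted at the origin on the work surface. World frame = base frame: x ahead of the robot, y to its left, z up, the work surface at z = 0. Lengths are in m, angles in rad, forces in N, time in s.
With the tool pointing down it reaches from about 0.275 to 0.825 m from the base axis. Payload 4.9 kg.
Tool frame: the origin (TCP) lies at the centre of the arm's flange, where the gripper is bolted on; the fingertips stand 173 mm ahead of it and the grasp point (between the pads) lies robot.hold_point_z ahead of it (robot.hold_point_z is the distance from the TCP to the grasp point, in m); y points along the fingers, z is the direction in which the jaws open and shut, and the axes are right-handed (so a half turn about y gives the same grasp; the last joint's range is limited). The gripper opens to 85 mm and grips with 20 to 120 N. Pads are 22 mm wide; open, the fingers measure 114 mm over their backs; the gripper's body (76 mm by 85 mm) begins 54 mm behind the grasp point. The pads swing forward as they close: fully open they stand 13 mm farther back than shut.
Start: joints at [-1.438, 0.326, -0.193, 1.052, 0, 1.437], TCP at [0.145, -0.531, 0.405] pointing down, gripper open.
Joint ranges: [-2.65, 2.65], [-0.97, 1.79], [-1.3, 1.35], [-1.93, 2.1], [-1.47, 1.37], [-3.14, 3.14]. Speed limits (rad/s): [2.57, 2.57, 3.14, 3.14, 3.14, 3.14].

### API

Orientations are given as a unit quaternion [w, x, y, z].
In Python, from rig import robot gives the robot as it stands. Calls block until the motion is done:
- robot.move_pose(position, orientation): joint-space move of the TCP to a pose.
- robot.move_l(position, v=0.15, rot=None): straight line of the TCP; rot=None keeps the orientation; v is the mean speed in m/s.
- robot.move_joints(angles): joint-space move.
- robot.ungrasp() and robot.grasp(f_grip=None): open the fingers fully, or close them until they stop; f_grip is the grip in N (None keeps the last).
- robot.sleep(seconds).
- robot.ik(position, orientation): joint angles nearest the present ones, or None.
- robot.get_obs(): the state.
- robot.get_image(name): name is "scene" or "side" or "wrist"; returns the picture (400x640x3 uint8, red, green, blue); there is no depth.
- robot.get_calibration(name): a dict with "mtx" (3x3 intrinsics, pixels), "rvec" (rotation vector, rad) and "tvec" (3), from world to camera coordinates, as OpenCV has them; the wrist camera has in their place "hand_eye" (4x4, takes a point from camera to tool coordinates, whose origin is the TCP and whose axes are the tool frame's). Camera axes: x right, y down, z forward; pixel columns grow to the right and rows downward; lengths in m; the calibration is good to about 2 mm. A picture is of the moment at which its call begins: read the wrist's pose just before it. get_calibration takes no time and is no camera call.
A pose or a line that the arm cannot do raises robot.PlanningError and nothing moves.
- robot.finish_job(): hands the job in, once; it reports no verdict.
The state is a dict: "t": time; "joint_pos": joint angles; "joint_velocities": joint speeds; "joint_efforts": joint torques, N m; "tcp_pos": TCP position; "tool_rot": TCP orientation; "ft_force": force on the tool from outside, world axes, zero at the start; "torque": the same for the moment, N m; "width": finger opening in m.
Only numpy, scipy, OpenCV 4.12 (cv2) and the standard library are available. Lean on these libraries where they do the work, as an engineer would, in place of code of your own. Each camera call takes 0.05 s, during which the arm holds its last target.

## Working session

There is one attempt and no reset: what is moved stays moved. The work goes in short steps, each a Python script; the robot and the scene stay as the last script left them, time stands still between calls to the robot, and variables do not carry over. Pictures are saved under pics/ and viewed, and the job is handed in when it is done.

```bash
ls; mkdir -p pics; python3 - <<'E'
from rig import robot
import cv2
o=robot.get_obs(); print(o, robot.hold_point_z)
for n in("scene","side","wrist"):
    im=robot.get_image(n); cv2.imwrite(f"pics/{n}0.png",im[:,:,::-1]); print(n,robot.get_calibration(n))
E
```

```text
pics
{'t': 0.0, 'joint_pos': array([-1.43817402e+00,  3.26927879e-01, -1.93611060e-01,  1.05197485e+00,
       -3.15345472e-05,  1.43660625e+00]), 'joint_velocities': array([ 0.00057262,  0.00037968, -0.00113786, -0.00065518,  0.00071289,
       -0.00048329]), 'joint_efforts': array([ 2.66165343e-04, -4.43397832e+01,  2.62440491e+01,  1.54011726e-02,
       -7.07569802e-05, -7.43448481e-06]), 'tcp_pos': array([ 0.14498544, -0.53024507,  0.40389996]), 'tool_rot': array([ 0.09404216, -0.09406351,  0.70143081, -0.70021636]), 'ft_force': array([-0.16281761,  1.47079439, -0.20002826]), 'torque': array([-0.02162125,  0.04450313, -0.02884788]), 'width': 0.0851543068148591} 0.1547
scene {'mtx': array([[364.41058116,   0.        , 328.54721627],
       [  0.        , 364.41058116, 199.84903604],
       [  0.        ,   0.        ,   1.        ]]), 'rvec': array([ 2.0131771 ,  1.61627575, -0.52473962]), 'tvec': array([-0.08263606, -0.34768087,  1.40722402])}
side {'mtx': array([[442.44910972,   0.        , 319.37761366],
       [  0.        , 442.44910972, 199.99575803],
       [  0.        ,   0.        ,   1.        ]]), 'rvec': array([ 0.99287008, -2.31644918,  1.20298753]), 'tvec': array([0.3369577 , 0.33864618, 0.99945171])}
wrist {'mtx': array([[354.6635727 ,   0.        , 315.99275789],
       [  0.        , 354.6635727 , 203.99706406],
       [  0.        ,   0.        ,   1.        ]]), 'hand_eye': array([[-4.82091555e-04,  9.48802780e-01,  3.15868728e-01,
        -8.19583634e-02],
       [-1.92225610e-05, -3.15868773e-01,  9.48802887e-01,
         3.08772724e-02],
       [ 9.99999884e-01,  4.51338053e-04,  1.70516087e-04,
        -1.24978088e-03],
       [ 0.00000000e+00,  0.00000000e+00,  0.00000000e+00,
         1.00000000e+00]])}
```

View pics/scene0.png

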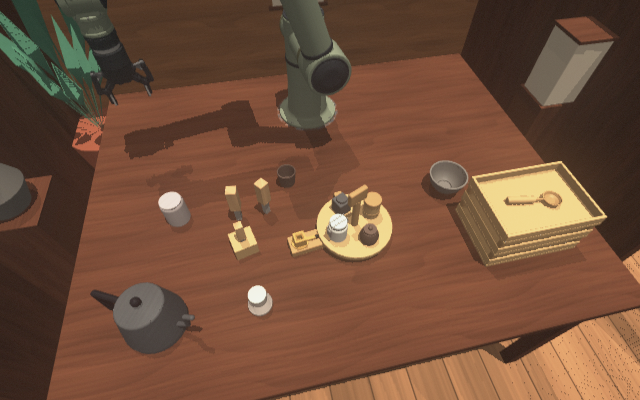

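View pics/side0.png

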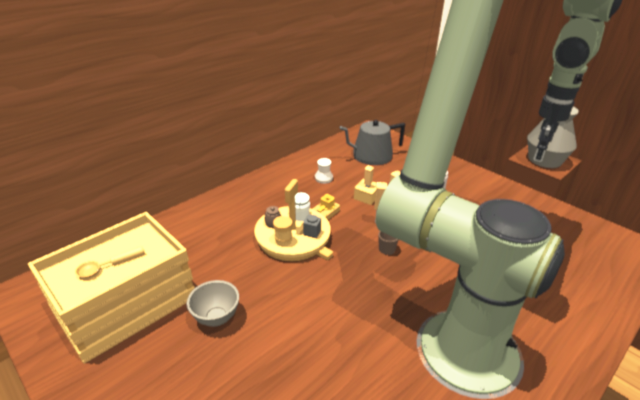

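View pics/wrist0.png

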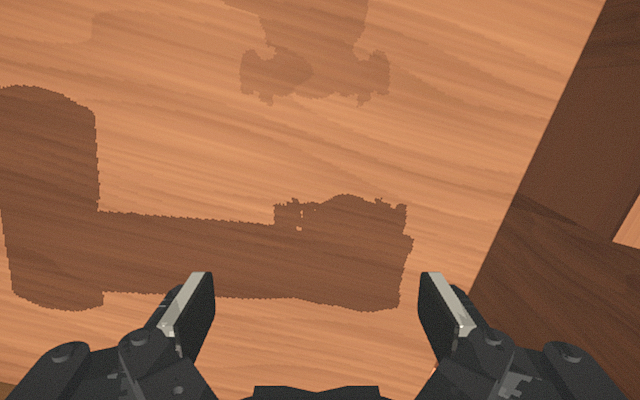

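The scene view shows the stand with a key around (243,240), two look-alikes at (232,200) and (262,195), the brake screw near (303,240) and the carousel near (355,225). I'll enlarge it and triangulate roughly.

```bash
cat > h.py <<'E'
import numpy as np, cv2
from scipy.spatial.transform import Rotation as R
from rig import robot
def q2R(q): return R.from_quat([q[1],q[2],q[3],q[0]]).as_matrix()
def R2q(M):
    x,y,z,w=R.from_matrix(M).as_quat(); return np.array([w,x,y,z])
def cam(name,obs=None):
    c=robot.get_calibration(name); K=c["mtx"]
    if "hand_eye" in c:
        T=np.eye(4);T[:3,:3]=q2R(obs["tool_rot"]);T[:3,3]=obs["tcp_pos"]
        W=T@c["hand_eye"]; return K,W[:3,:3],W[:3,3]
    M=cv2.Rodrigues(c["rvec"])[0]; return K,M.T,-M.T@c["tvec"]
def pix2plane(C,uv,z):
    K,M,p=C; d=M@np.linalg.inv(K)@np.array([uv[0],uv[1],1.]); return p+d*(z-p[2])/d[2]
def proj(C,X):
    K,M,p=C; c=M.T@(np.asarray(X)-p); c=K@c; return c[:2]/c[2]
def down(a):
    # tool y down; tool z (jaw dir) horizontal at angle a
    z=np.array([np.cos(a),np.sin(a),0]); y=np.array([0,0,-1.]); x=np.cross(y,z)
    return R2q(np.stack([x,y,z],1))
def crop(src,dst,x0,y0,x1,y1,s):
    im=cv2.imread(src)[y0:y1,x0:x1]; cv2.imwrite(dst,cv2.resize(im,None,fx=s,fy=s,interpolation=cv2.INTER_CUBIC))
E
python3 - <<'E'
from h import *
crop("pics/scene0.png","pics/s0c.png",210,160,400,280,4)
C=cam("scene");S=cam("side")
for n,uv,z in [("stand",(243,243),.045),("k?1",(236,216),0),("k?2",(266,210),0),("screw",(303,238),.054),("axis",(355,225),.036),("hubtop",(359,190),.19)]:
    print(n,pix2plane(C,uv,z).round(3))
print("side axis",pix2plane(S,(293,232),.036))
o=robot.get_obs(); print(q2R(o["tool_rot"]).round(3))
E
```

```text
stand [ 0.569 -0.285  0.045]
k?1 [ 0.442 -0.303  0.   ]
k?2 [ 0.439 -0.212  0.   ]
screw [ 0.594 -0.122  0.054]
axis [0.572 0.033 0.036]
hubtop [0.566 0.034 0.19 ]
side axis [0.55096551 0.04271731 0.036     ]
[[-0.965 -0.     0.264]
 [-0.264  0.001 -0.965]
 [-0.    -1.    -0.001]]
```

View pics/s0c.png

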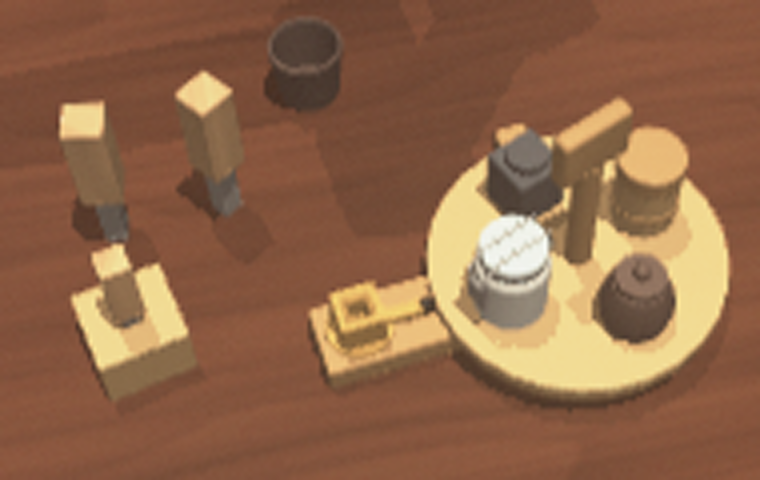

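```bash
python3 - <<'E'
from h import *
for a in np.arange(-3,3.1,.5):
    for p in [(0.569,-0.285,.25),(.594,-.122,.25),(.565,.035,.32)]:
        j=robot.ik(p,down(a)); print(round(a,2),p,None if j is None else np.round(j,2))
robot.move_pose([.56,-.17,.42],down(-1.3))
robot.sleep(.3)
o=robot.get_obs(); im=robot.get_image("wrist"); cv2.imwrite("pics/w1.png",im[:,:,::-1])
np.save("o1.npy",o,allow_pickle=True); print(o["t"],o["tcp_pos"],o["ft_force"])
E
```

```text
-3.0 (0.569, -0.285, 0.25) [-0.58  0.61 -0.15  0.81  0.   -2.29]
-3.0 (0.594, -0.122, 0.25) [-0.32  0.57 -0.24  0.77  0.   -2.04]
-3.0 (0.565, 0.035, 0.32) [-0.07  0.42 -0.28  0.87  0.   -1.78]
-2.5 (0.569, -0.285, 0.25) [-0.58  0.61 -0.15  0.81  0.   -2.79]
-2.5 (0.594, -0.122, 0.25) [-0.32  0.57 -0.24  0.77  0.   -2.54]
-2.5 (0.565, 0.035, 0.32) [-0.07  0.42 -0.28  0.87  0.   -2.28]
-2.0 (0.569, -0.285, 0.25) [-0.58  0.61 -0.15  0.81  0.    2.99]
-2.0 (0.594, -0.122, 0.25) [-0.32  0.57 -0.24  0.77  0.   -3.04]
-2.0 (0.565, 0.035, 0.32) [-0.07  0.42 -0.28  0.87  0.   -2.78]
-1.5 (0.569, -0.285, 0.25) [-0.58  0.61 -0.15  0.81  0.    2.49]
-1.5 (0.594, -0.122, 0.25) [-0.32  0.57 -0.24  0.77  0.    2.75]
-1.5 (0.565, 0.035, 0.32) [-0.07  0.42 -0.28  0.87  0.    3.  ]
-1.0 (0.569, -0.285, 0.25) [-0.58  0.61 -0.15  0.81  0.    1.99]
-1.0 (0.594, -0.122, 0.25) [-0.32  0.57 -0.24  0.77  0.    2.25]
-1.0 (0.565, 0.035, 0.32) [-0.07  0.42 -0.28  0.87  0.    2.5 ]
-0.5 (0.569, -0.285, 0.25) [-0.58  0.61 -0.15  0.81  0.    1.49]
-0.5 (0.594, -0.122, 0.25) [-0.32  0.57 -0.24  0.77  0.    1.75]

[... 783 characters left out ...]
 0.32) [-0.07  0.42 -0.28  0.87  0.    0.  ]
2.0 (0.569, -0.285, 0.25) [-0.58  0.61 -0.15  0.81  0.   -1.01]
2.0 (0.594, -0.122, 0.25) [-0.32  0.57 -0.24  0.77  0.   -0.75]
2.0 (0.565, 0.035, 0.32) [-0.07  0.42 -0.28  0.87  0.   -0.5 ]
2.5 (0.569, -0.285, 0.25) [-0.58  0.61 -0.15  0.81  0.   -1.51]
2.5 (0.594, -0.122, 0.25) [-0.32  0.57 -0.24  0.77  0.   -1.25]
2.5 (0.565, 0.035, 0.32) [-0.07  0.42 -0.28  0.87  0.   -1.  ]
3.0 (0.569, -0.285, 0.25) [-0.58  0.61 -0.15  0.81  0.   -2.01]
3.0 (0.594, -0.122, 0.25) [-0.32  0.57 -0.24  0.77  0.   -1.75]
3.0 (0.565, 0.035, 0.32) [-0.07  0.42 -0.28  0.87  0.   -1.5 ]
2.4333 [ 0.55981407 -0.17055711  0.42002222] [ 0.48074411 -0.12446366 -0.50562773]
```

View pics/w1.png

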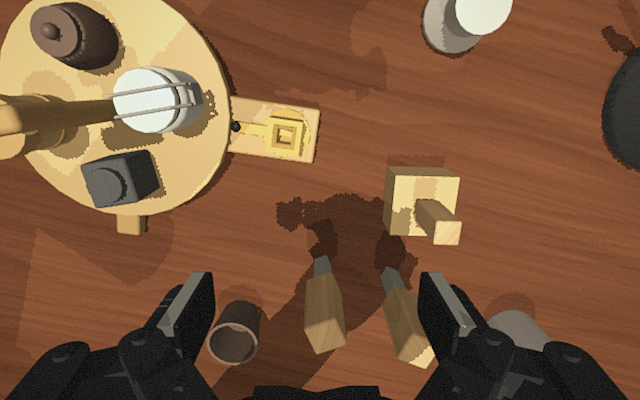

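The wrist view shows the key in its stand at (430,210), the two larger look-alikes at (320,310) and (405,320), the brake screw at (285,135), and the nose at (130,225). The jar's clasp points right, towards the screw. I'll enlarge each.

```bash
python3 - <<'E'
from h import *
crop("pics/w1.png","pics/w1a.png",220,90,340,170,6)
crop("pics/w1.png","pics/w1b.png",370,155,480,255,6)
crop("pics/w1.png","pics/w1c.png",0,0,260,250,3)
E
```

```text
(no output)
```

View pics/w1a.png

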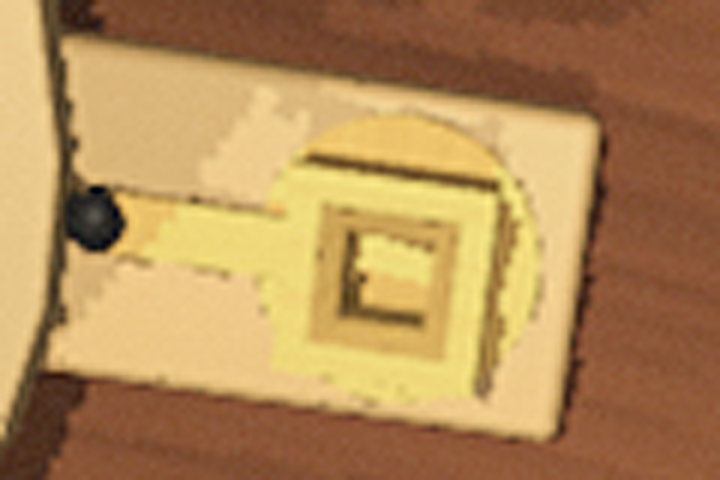

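View pics/w1b.png

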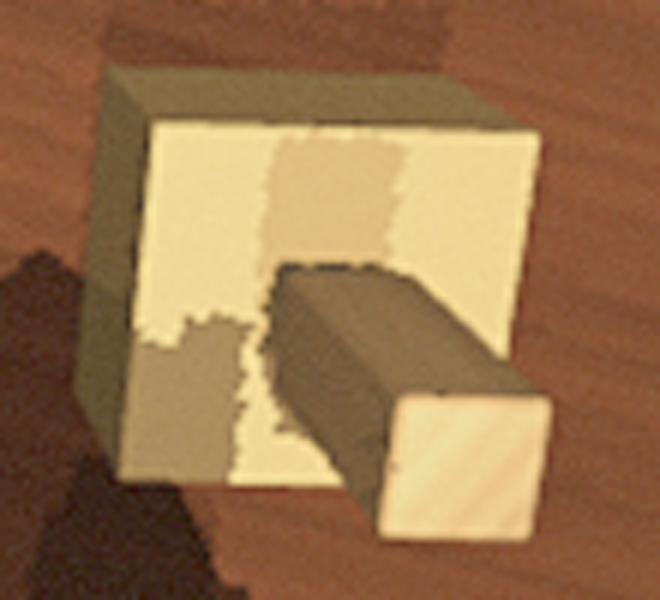

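View pics/w1c.png

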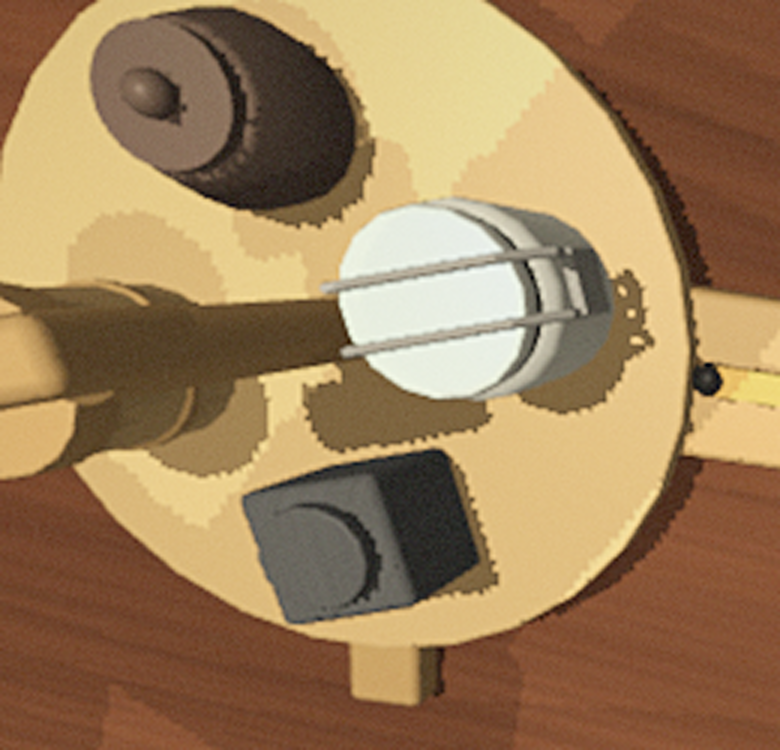

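```bash
cat > m1.py <<'E'
from h import *
o=np.load("o1.npy",allow_pickle=True).item(); C=cam("wrist",o)
def P(l,x0,y0,s,z): return np.array([pix2plane(C,((u+.5)/s+x0-.5,(v+.5)/s+y0-.5),z) for u,v in l])
m=P([(325,203),(460,220),(440,362),(310,345)],220,90,6,.054)
h=P([(305,160),(500,187),(480,395),(272,375)],220,90,6,.054)
k=P([(397,395),(552,398),(533,540),(380,538)],370,155,6,.115)
s=P([(152,122),(540,132),(120,482)],370,155,6,.045)
def info(n,q):
    e=np.diff(np.vstack([q,q[:1]]),axis=0)[:,:2]; print(n,q.mean(0).round(4),"len",np.linalg.norm(e,axis=1).round(4),"ang",np.degrees(np.arctan2(e[:,1],e[:,0])%(np.pi/2)).round(1))
info("mouth",m);info("head",h);info("key",k)
print("stand c",((s[1]+s[2])/2).round(4),np.linalg.norm(s[1]-s[0]),np.linalg.norm(s[2]-s[0]))
e=s[1]-s[0];print(np.degrees(np.arctan2(e[1],e[0]))%90); e=s[2]-s[0];print(np.degrees(np.arctan2(e[1],e[0]))%90)
# tongue edges z .018
t=P([(70,38),(600,118),(45,370),(550,440)],220,90,6,.018)
for a,b in((0,1),(2,3)): e=t[b]-t[a];print("tongue",np.degrees(np.arctan2(e[1],e[0])))
# nose tip
n=P([(350,700),(425,705),(352,648)],0,0,3,.018);print("nose",n.round(4))
e=n[0]-n[2];print(np.degrees(np.arctan2(e[1],e[0])))
# plate rim at z .036 (pixels of top edge): fit circle
r=P([(690,330),(680,440),(650,520),(560,600),(440,645),(340,640),(160,545),(560,65),(640,165),(685,280)],0,0,3,.036)[:,:2]
A=np.c_[2*r,np.ones(len(r))];x=np.linalg.lstsq(A,(r**2).sum(1),rcond=None)[0];print("axis",x[:2],"r",np.sqrt(x[2]+x[0]**2+x[1]**2))
from scipy.optimize import least_squares
f=least_squares(lambda c:np.linalg.norm(r-c,axis=1)-.11,x[:2]);print("axis R fixed",f.x,f.fun.round(4))
# wires on lid: z~.108
w=P([(328,289),(570,253),(347,352),(575,317)],0,0,3,.108)
for a,b in((0,1),(2,3)): e=w[b]-w[a];print("wire",np.degrees(np.arctan2(e[1],e[0])))
l=P([(335,300),(430,398),(430,200)],0,0,3,.106);print("lid",l.round(4))
E
python3 m1.py
```

```text
mouth [ 0.5868 -0.1303  0.054 ] len [0.0209 0.0223 0.0206 0.0222] ang [8.4 6.3 8.  7.2]
head [ 0.5874 -0.131   0.054 ] len [0.0301 0.0325 0.033  0.0338] ang [7.8 9.2 9.9 4.3]
key [ 0.5555 -0.2845  0.115 ] len [0.0214 0.0215 0.0216 0.0216] ang [14.3 15.8 14.7 15.2]
stand c [ 0.5549 -0.2852  0.045 ] 0.06462142395072744 0.06484620376632852
13.97457289788187
14.55062473694096
tongue -82.82077762140955
tongue -82.52531821884074
nose [[0.4256 0.0284 0.018 ]
 [0.4311 0.0008 0.018 ]
 [0.447  0.0297 0.018 ]]
-176.55348868304023
axis [0.56618844 0.02980332] r 0.10724090331861726
axis R fixed [0.56768925 0.03292591] [-0.0004 -0.      0.0015 -0.001   0.0002 -0.0002 -0.0036 -0.0028 -0.0011
  0.    ]
wire -66.61486901055042
wire -66.22381828799207
lid [[ 0.587   0.0009  0.106 ]
 [ 0.5686 -0.0254  0.106 ]
 [ 0.6174 -0.0196  0.106 ]]
```

All the measurements check out:

| Item | Measured | Check |
|---|---|---|
| Key | (0.5555, -0.2845), yaw 14.8° | top face 21.5 mm; it stands in the stand and is the smallest of the three |
| Socket | (0.587, -0.130), 7.4° | mouth about 22 mm |
| Carousel axis | about (0.566, 0.033) | 165 mm from the socket along the tongue |
| Nose | direction about -172.5° | 139 mm from the axis |
| Jar | direction about -66.5° | carousel joint about +106° |

Next I grasp the key.

```bash
python3 - <<'E'
from h import *
a=np.radians(104.8); H=robot.hold_point_z
robot.move_pose([.5555,-.2845,.085+H+.07],down(a))
robot.move_l([.5555,-.2845,.085+H],v=.12)
robot.grasp(100); o=robot.get_obs(); print(o["t"],o["width"],o["ft_force"].round(1),o["torque"].round(2))
robot.move_l([.5555,-.2845,.085+H+.085],v=.12)
o=robot.get_obs(); print(o["t"],o["width"],o["ft_force"].round(1),o["tcp_pos"])
robot.move_pose([.5868,-.1303,.085+H+.085],down(np.radians(97.4)))
robot.sleep(.2)
o=robot.get_obs(); im=robot.get_image("wrist"); cv2.imwrite("pics/w2.png",im[:,:,::-1]); np.save("o2.npy",o,allow_pickle=True)
im=robot.get_image("scene"); cv2.imwrite("pics/scene2.png",im[:,:,::-1]); crop("pics/scene2.png","pics/s2c.png",210,130,400,280,4)
print(o["t"],o["width"],o["tcp_pos"],o["ft_force"].round(1),o["joint_pos"].round(2))
E
```

```text
6.6 0.0208988451848784 [0.4 0.3 3.9] [-0.03  0.09 -0.  ]
7.4583 0.020877190260711817 [ 0.5  0.2 -1.2] [ 0.55512167 -0.28420295  0.32381012]
8.3333 0.020870888599512975 [ 0.58667281 -0.13155666  0.32442608] [ 0.3 -0.3 -1.3] [-0.34  0.48 -0.17  0.92 -0.   -0.47]
```

View pics/w2.png

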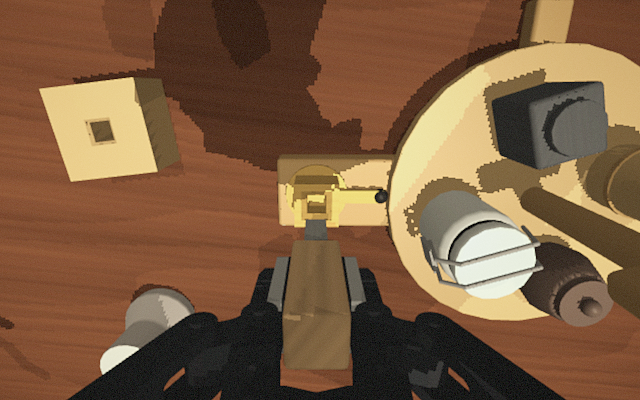

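View pics/s2c.png

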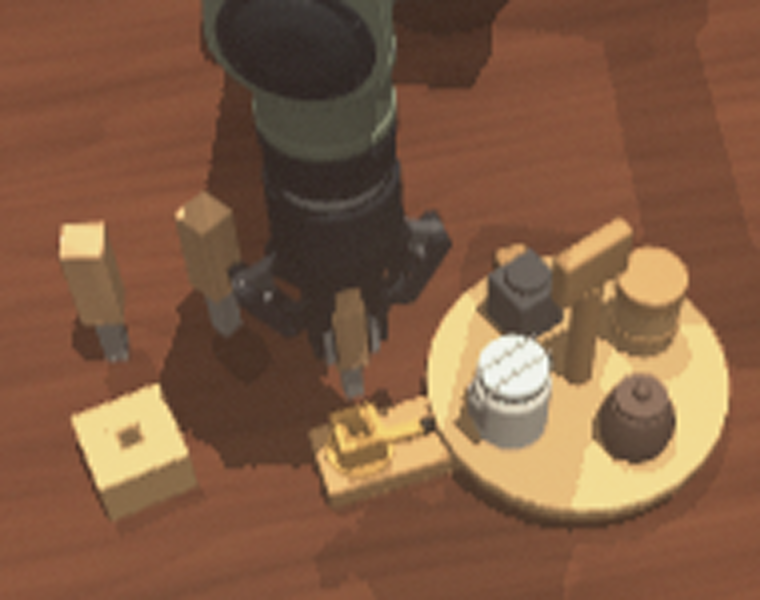

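The key is held (width 20.9 mm) and hangs just above the socket, at about (316,205) in the wrist picture. I'll check the lateral alignment in a crop.

```bash
python3 - <<'E'
from h import *
crop("pics/w2.png","pics/w2a.png",265,145,385,255,6)
o=np.load("o2.npy",allow_pickle=True).item();C=cam("wrist",o)
Rm=q2R(o["tool_rot"]);p=o["tcp_pos"]
def pr(X,n): 
    u=proj(C,X); print(n,((u-[265,145]+.5)*6-.5).round(0))
c,s=np.cos(np.radians(7.4)),np.sin(np.radians(7.4))
for n,w,z in(("mouth22",.011,.054),("in14",.007,.050),("head",.016,.054)):
    for i,j in((1,1),(1,-1),(-1,-1),(-1,1)): pr([.5868+w*(i*c-j*s),-.1303+w*(i*s+j*c),z],n)
tip=p+Rm@[0,robot.hold_point_z+.07,0]; print(tip,Rm.round(3))
for i,j in((1,1),(1,-1),(-1,-1),(-1,1)): pr(tip+Rm@np.array([.006*i,0,.006*j]),"tip")
E
```

```text
mouth22 [399. 453.]
mouth22 [216. 453.]
mouth22 [213. 277.]
mouth22 [401. 277.]
in14 [365. 410.]
in14 [250. 410.]
in14 [249. 300.]
in14 [366. 300.]
head [440. 491.]
head [175. 492.]
head [170. 236.]
head [445. 236.]
[ 0.58661658 -0.13157553  0.09972609] [[ 0.992 -0.    -0.127]
 [ 0.127 -0.     0.992]
 [-0.    -1.    -0.   ]]
tip [355. 567.]
tip [234. 567.]
tip [233. 454.]
tip [356. 454.]
```

View pics/w2a.png

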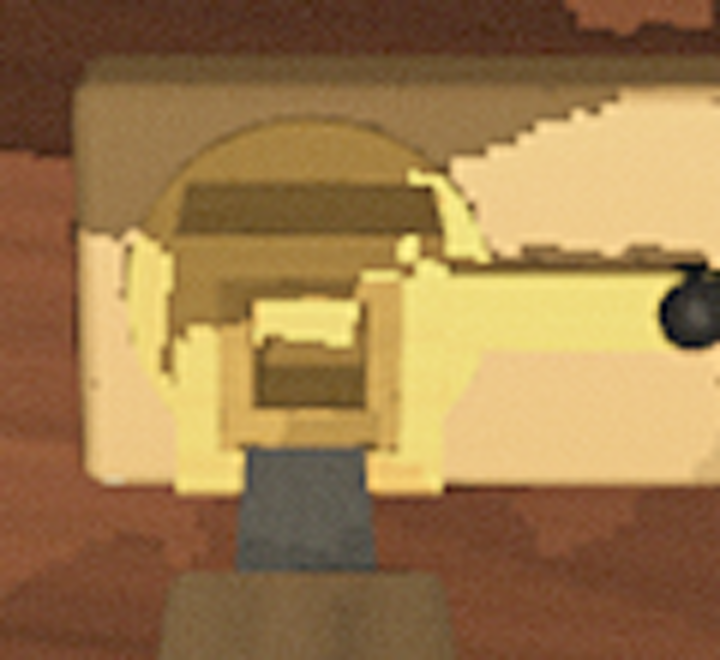

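The visible shank tip is centred on the mouth (column about 307 against 308), and the predicted mouth outline matches the picture to about 0.5 mm. I'll insert it in steps while watching the force.

```bash
python3 - <<'E'
from h import *
for z in (.285,.276,.270,.264,.260,.258,.2567):
    robot.move_l([.5868,-.1303,z],v=.06)
    o=robot.get_obs(); print(round(o["t"],2),z,o["tcp_pos"].round(4),o["ft_force"].round(1),o["torque"].round(2),round(o["width"],4))
    if abs(o["ft_force"][2])>15 or np.linalg.norm(o["ft_force"][:2])>15: break
im=robot.get_image("wrist"); cv2.imwrite("pics/w3.png",im[:,:,::-1])
E
```

```text
9.24 0.285 [ 0.587  -0.1303  0.2851] [ 0.   0.6 -0.6] [-0.03 -0.06  0.  ] 0.0209
9.54 0.276 [ 0.5868 -0.1303  0.2756] [ 0.6 -0.2 -0.6] [ 0.04 -0.1   0.04] 0.0207
9.79 0.27 [ 0.5868 -0.1303  0.2697] [ 1.  -0.4 -1.8] [ 0.01 -0.14 -0.01] 0.0209
10.04 0.264 [ 0.5868 -0.1303  0.2636] [ 1.   0.1 -1.3] [ 0.01 -0.27 -0.01] 0.0208
10.29 0.26 [ 0.5868 -0.1303  0.2598] [ 1.7 -0.5 -1.9] [ 0.01 -0.32 -0.01] 0.021
10.54 0.258 [ 0.5868 -0.1303  0.2579] [ 1.8  0.3 -1.7] [ 0.01 -0.22  0.01] 0.0205
10.79 0.2567 [ 0.5868 -0.1303  0.2572] [-0.5  0.3  2.6] [ 0.09  0.08 -0.03] 0.0206
```

View pics/w3.png

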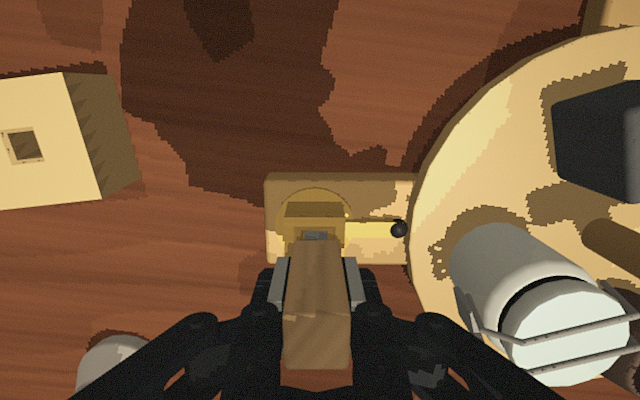

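The key is seated at the floor with light contact. Now I turn anticlockwise with joint 6 alone and watch the torque.

```bash
python3 - <<'E'
from h import *
j0=robot.get_obs()["joint_pos"].copy(); print(j0.round(3))
for d in (.15,.4,.7,1.0,1.2,1.28,1.33,1.38,1.42,1.46):
    j=j0.copy(); j[5]-=d; robot.move_joints(j)
    o=robot.get_obs(); z=q2R(o["tool_rot"])[:,2]
    print(round(o["t"],2),d,(j0[5]-o["joint_pos"][5]).round(3),np.degrees(np.arctan2(z[1],z[0])).round(1),o["tcp_pos"].round(4),o["ft_force"].round(1),o["torque"].round(2),round(o["joint_efforts"][5],2),round(o["width"],4))
    if abs(o["torque"][2])>1.0: break
im=robot.get_image("wrist"); cv2.imwrite("pics/w4.png",im[:,:,::-1]); np.save("o4.npy",robot.get_obs(),allow_pickle=True)
E
```

```text
[-0.341  0.549 -0.248  0.774 -0.    -0.47 ]
11.11 0.15 0.147 105.8 [ 0.5872 -0.1305  0.2572] [ 1.5  0.1 -0.1] [-0.17 -0.43  0.03] -0.13 0.021
11.46 0.4 0.395 120.1 [ 0.5872 -0.1304  0.2572] [ 3.2  0.7 -0.5] [-0.09 -0.61  0.02] -0.07 0.0208
11.85 0.7 0.695 137.2 [ 0.587  -0.1302  0.2572] [2.3 0.4 0.1] [ 0.09 -0.47  0.06] -0.04 0.0208
12.24 1.0 0.995 154.4 [ 0.5867 -0.1302  0.2572] [1.2 0.2 2.1] [ 0.25 -0.23 -0.01] -0.05 0.021
12.55 1.2 1.194 165.8 [ 0.5866 -0.1301  0.2572] [-0.6  1.4  3.3] [0.39 0.13 0.01] -0.09 0.0211
12.8 1.28 1.276 170.5 [ 0.5866 -0.1301  0.2572] [-1.9  2.1  4.5] [ 0.51  0.36 -0.01] -0.07 0.0209
13.05 1.33 1.326 173.4 [ 0.5865 -0.1302  0.2571] [-2.6  2.   5.3] [ 0.55  0.43 -0.08] -0.06 0.0208
13.3 1.38 1.376 176.3 [ 0.5865 -0.1302  0.2571] [-1.5  1.7  5.7] [ 0.46  0.48 -0.02] -0.06 0.0208
13.55 1.42 1.416 178.5 [ 0.5864 -0.1302  0.2571] [-2.8  2.4  5.4] [ 0.48  0.55 -0.08] -0.06 0.0209
13.8 1.46 1.456 -179.2 [ 0.5864 -0.1302  0.2571] [-2.2  2.3  5.5] [ 0.49  0.55 -0.18] -0.22 0.0208
```

View pics/w4.png

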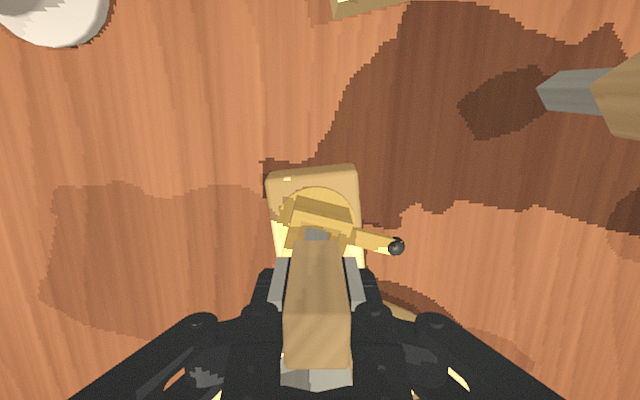

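The brass arm has swung far clear of the plate, about 68° by eye. The torque is only starting to rise, so I'll press on gently to confirm the stop.

```bash
python3 - <<'E'
from h import *
j0=robot.get_obs()["joint_pos"].copy(); 
j0[5]=-.47
for d in (1.49,1.52,1.55,1.58,1.61,1.64,1.67):
    j=j0.copy(); j[5]-=d; robot.move_joints(j)
    o=robot.get_obs(); z=q2R(o["tool_rot"])[:,2]
    print(round(o["t"],2),d,(j0[5]-o["joint_pos"][5]).round(3),np.degrees(np.arctan2(z[1],z[0])).round(1),o["tcp_pos"].round(4),o["ft_force"].round(1),o["torque"].round(2),round(o["joint_efforts"][5],2),round(o["width"],4))
    if abs(o["joint_efforts"][5])>.8: break
im=robot.get_image("wrist"); cv2.imwrite("pics/w5.png",im[:,:,::-1]); o=robot.get_obs();np.save("o5.npy",o,allow_pickle=True)
crop("pics/w5.png","pics/w5a.png",250,150,420,280,4)
C=cam("wrist",o)
for t in(1.0,1.1,1.2,1.3):
    a=np.radians(97.3)+t; print(t,[((proj(C,[.5868+r*np.cos(a),-.1303+r*np.sin(a),.03])-[250,150]+.5)*4).round(0) for r in(.03,.05)])
E
```

```text
14.1 1.49 1.487 -177.4 [ 0.5863 -0.1302  0.2571] [-0.8  1.9  3.2] [ 0.47  0.28 -0.35] -0.36 0.0212
14.35 1.52 1.518 -175.6 [ 0.5863 -0.1302  0.2571] [-1.5  2.1  3.8] [ 0.46  0.32 -0.37] -0.4 0.0207
14.6 1.55 1.549 -173.9 [ 0.5863 -0.1302  0.2571] [-0.7  1.8  4.6] [ 0.39  0.41 -0.49] -0.47 0.0208
14.85 1.58 1.579 -172.2 [ 0.5863 -0.1302  0.2571] [-1.4  1.2  5.1] [ 0.44  0.49 -0.57] -0.58 0.0212
15.1 1.61 1.609 -170.4 [ 0.5863 -0.1302  0.2571] [-1.4  1.8  4.6] [ 0.31  0.5  -0.35] -0.4 0.0211
15.35 1.64 1.639 -168.7 [ 0.5862 -0.1302  0.2571] [-2.1  1.4  5. ] [ 0.33  0.61 -0.48] -0.48 0.0208
15.6 1.67 1.669 -167.0 [ 0.5862 -0.1303  0.2571] [-2.2  1.5  5. ] [ 0.34  0.68 -0.81] -0.8 0.021
1.0 [array([418., 422.]), array([516., 494.])]
1.1 [array([430., 407.]), array([537., 471.])]
1.2 [array([441., 392.]), array([554., 445.])]
1.3 [array([450., 375.]), array([570., 419.])]
```

View pics/w5a.png

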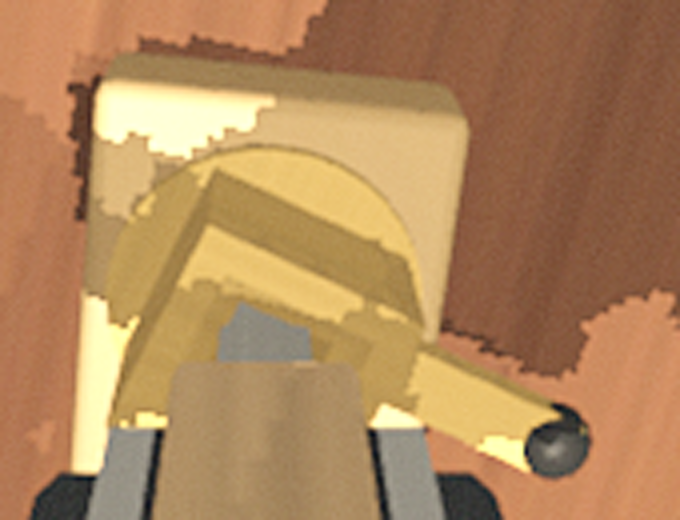

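The pad now lies exactly where a turn of 1.2 rad predicts, (557,443) against (554,445), and the torque has climbed to 0.8 N m. The screw is at its stop. I'll ease off within the play, release, rise and look.

```bash
python3 - <<'E'
from h import *
o=robot.get_obs(); j=o["joint_pos"].copy(); j[5]+=.13; robot.move_joints(j)
o=robot.get_obs(); print(o["torque"].round(2))
robot.ungrasp(); p=robot.get_obs()["tcp_pos"]; 
robot.move_l([p[0],p[1],.40],v=.15)
robot.move_pose([.56,-.05,.45],down(np.radians(-157)))
robot.sleep(.2)
o=robot.get_obs(); im=robot.get_image("wrist"); cv2.imwrite("pics/w6.png",im[:,:,::-1]); np.save("o6.npy",o,allow_pickle=True)
print(o["t"],o["tcp_pos"],o["ft_force"].round(1),o["joint_pos"].round(2))
E
```

```text
[ 0.44  0.33 -0.61]
18.325 [ 0.56004426 -0.05078595  0.44869399] [0.5 0.1 0.4] [-0.22  0.33 -0.08  1.17 -0.   -2.19]
```

View pics/w6.png

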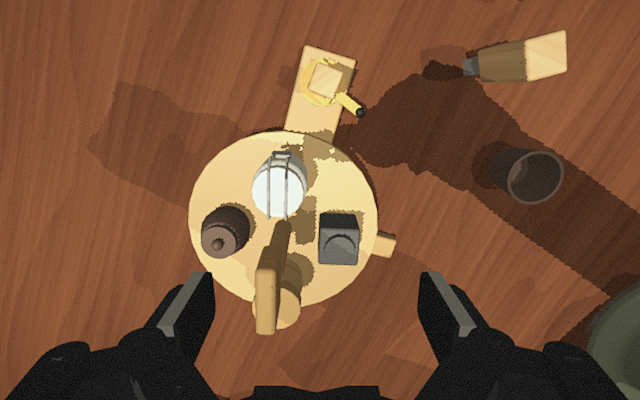

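The key stands upright in the screw at (325,82), and the arm's pad is swung clear at (360,112). The bar handle is at (267,300). Measuring the carousel again.

```bash
python3 - <<'E'
from h import *
crop("pics/w6.png","pics/w6a.png",180,125,400,340,3)
crop("pics/w6.png","pics/w6b.png",280,40,380,130,6)
E
```

```text
(no output)
```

View pics/w6a.png

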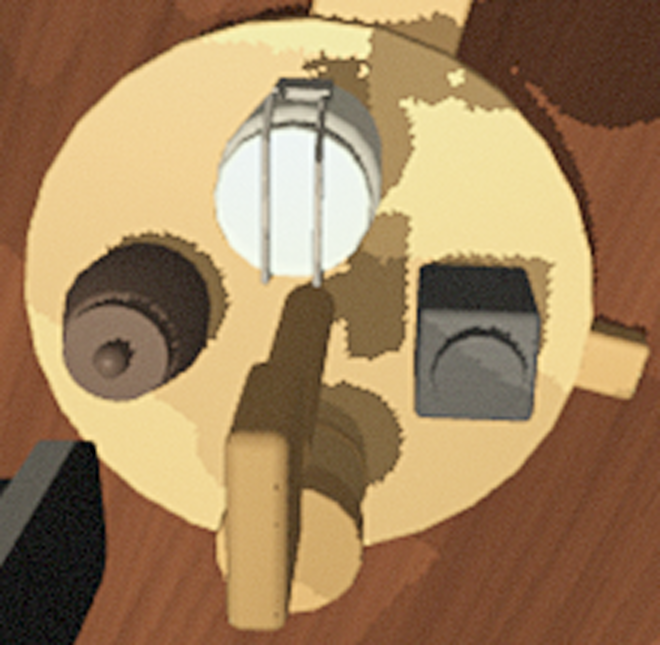

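View pics/w6b.png

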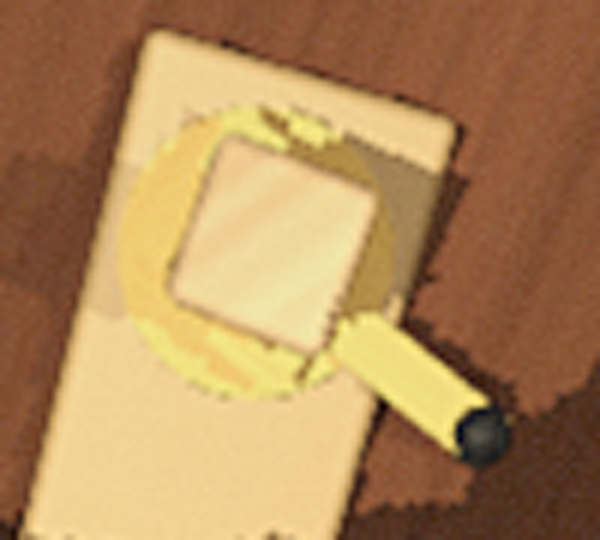

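```bash
python3 - <<'E'
from h import *
o=np.load("o6.npy",allow_pickle=True).item(); C=cam("wrist",o)
def P(l,x0,y0,s,z): return np.array([pix2plane(C,((u+.5)/s+x0-.5,(v+.5)/s+y0-.5),z) for u,v in l])
ang=lambda a,b:np.degrees(np.arctan2(*(b-a)[[1,0]])).round(1)
b=P([(228,432),(289,432),(285,628),(230,628)],180,125,3,.190); print("bar c",b.mean(0).round(4),ang(b[3],b[0]),ang(b[2],b[1]),np.linalg.norm(b[1]-b[0]),np.linalg.norm(b[0]-b[3]))
w=P([(265,282),(266,97),(317,284),(320,100)],180,125,3,.108); print("wires",ang(w[0],w[1]),ang(w[2],w[3]))
r=P([(310,18),(190,45),(110,110),(40,200),(28,290),(60,400),(130,485),(480,500),(545,420),(580,350),(592,270),(560,150),(500,80),(430,40)],180,125,3,.036)[:,:2]
from scipy.optimize import least_squares
f=least_squares(lambda c:np.linalg.norm(r-c,axis=1)-.11,[.566,.033]);print("axis",f.x,f.fun.round(4))
l=P([(217,200),(374,205),(295,125),(298,274)],180,125,3,.106);c=(l.mean(0));print("lid c",c,np.linalg.norm(c[:2]-f.x),np.degrees(np.arctan2(*(c[:2]-f.x)[::-1])), np.linalg.norm(l[1]-l[0]))
n=P([(650,345),(630,397)],180,125,3,.018);nm=n.mean(0);print("nose",n.round(4),np.linalg.norm(nm[:2]-f.x),np.degrees(np.arctan2(*(nm[:2]-f.x)[::-1])))
t=P([(310,0),(292,0)],180,125,3,.018)
q=P([(155,35),(25,530),(455,122),(335,535)],280,40,6,.018);print("tongue",ang(q[0],q[1]),ang(q[2],q[3]))
k=P([(222,138),(378,190),(322,352),(172,292)],280,40,6,.132);print("key top",k.mean(0).round(4),[ang(k[i],k[(i+1)%4]) for i in range(4)])
s=np.array([.5868,-.1303]);pd=P([(483,435)],280,40,6,.03)[0];print("pad",pd,ang(np.r_[s,.03],pd),np.linalg.norm(pd[:2]-s))
E
```

```text
bar c [0.5664 0.0316 0.19  ] -69.6 -70.1 0.014639122251773962 0.05654530649689261
wires -69.8 -69.5
axis [0.56550518 0.03263971] [-0.0006 -0.0022 -0.0056 -0.0012 -0.001  -0.0008  0.0003 -0.0007 -0.0054
 -0.0037 -0.0016  0.0015  0.0021  0.0012]
lid c [ 0.58716891 -0.02584461  0.106     ] 0.062367723703635206 -69.67439333091382 0.0478964902757719
nose [[0.4302 0.0025 0.018 ]
 [0.4271 0.0269 0.018 ]] 0.13805911735696727 -172.5246455455528
tongue 96.5 97.4
key top [ 0.5866 -0.1306  0.132 ] [np.float64(-174.3), np.float64(93.9), np.float64(2.1), np.float64(-86.3)]
pad [ 0.53779528 -0.11817838  0.03      ] 166.1 0.05048164653119983
```

The screw is confirmed at 1.2 rad: the pad's bearing is 166.1°, which is 68.8° from where it started. The bar and jar bearing is -69.7° and the nose is at -172.5°. I'll grip the hub and check before turning.

```bash
python3 - <<'E'
from h import *
H=robot.hold_point_z; a=np.radians(-159.7); p=[.5662,.0325]
robot.move_pose([*p,.40],down(a))
robot.move_l([*p,.17+H],v=.12)
robot.grasp(60); robot.sleep(.2)
o=robot.get_obs(); print(o["t"],o["width"],o["tcp_pos"].round(4),o["ft_force"].round(1),o["torque"].round(2),o["joint_pos"].round(3))
im=robot.get_image("wrist"); cv2.imwrite("pics/w7.png",im[:,:,::-1]); np.save("o7.npy",o,allow_pickle=True)
E
```

```text
20.4667 0.015191333396439858 [0.5661 0.0325 0.325 ] [-2.5  0.2  4.6] [-0.05  0.48  0.07] [-0.073  0.421 -0.266  0.884 -0.    -1.998]
```

View pics/w7.png

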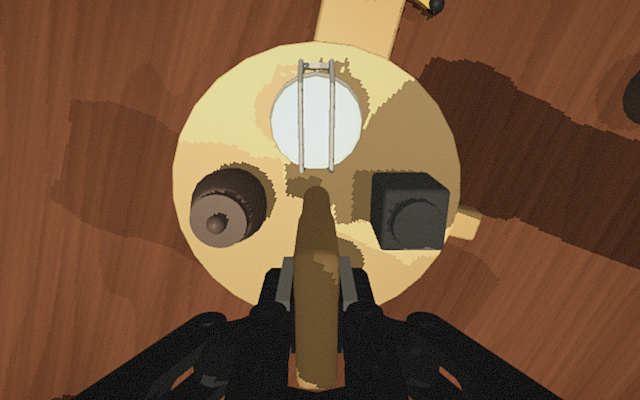

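The bar is gripped (15.2 mm) and the jar sits straight ahead at column 316. Now I turn the carousel clockwise by 102.8°.

```bash
python3 - <<'E'
from h import *
j0=robot.get_obs()["joint_pos"].copy()
for d in (.3,.6,.9,1.2,1.5,1.7,1.794):
    j=j0.copy(); j[5]+=d; robot.move_joints(j)
    o=robot.get_obs(); z=q2R(o["tool_rot"])[:,2]
    print(round(o["t"],2),d,np.degrees(np.arctan2(z[1],z[0])).round(1),o["tcp_pos"].round(4),o["ft_force"].round(1),o["torque"].round(2),round(o["width"],4))
    if np.linalg.norm(o["ft_force"])>25 : break
robot.sleep(.3)
o=robot.get_obs(); im=robot.get_image("wrist"); cv2.imwrite("pics/w8.png",im[:,:,::-1]); np.save("o8.npy",o,allow_pickle=True)
im=robot.get_image("scene"); cv2.imwrite("pics/scene8.png",im[:,:,::-1])
z=q2R(o["tool_rot"])[:,2];print(o["t"],np.degrees(np.arctan2(z[1],z[0])))
E
```

```text
20.91 0.3 -176.7 [0.5661 0.0325 0.325 ] [-1.3 -0.1  3. ] [-0.02  0.23 -0.09] 0.015
21.3 0.6 166.2 [0.5662 0.0325 0.325 ] [-0.5 -0.3  2.3] [ 0.02  0.19 -0.12] 0.0155
21.69 0.9 149.0 [0.5662 0.0325 0.325 ] [ 0.3 -0.9  2.3] [-0.01  0.05 -0.02] 0.0154
22.08 1.2 131.8 [0.5662 0.0325 0.325 ] [ 0.4 -0.4  1.6] [-0.05 -0.15 -0.15] 0.0155
22.48 1.5 114.6 [0.5663 0.0324 0.325 ] [ 1.1 -0.5  0.8] [-0.15 -0.16 -0.07] 0.0152
22.78 1.7 103.2 [0.5663 0.0324 0.325 ] [ 1.7 -1.4  0.7] [-0.14 -0.38 -0.09] 0.0149
23.03 1.794 97.8 [0.5663 0.0324 0.325 ] [ 2.1 -2.6 -0.6] [-0.27 -0.43 -0.15] 0.0153
23.3333 97.60460567843364
```

View pics/w8.png

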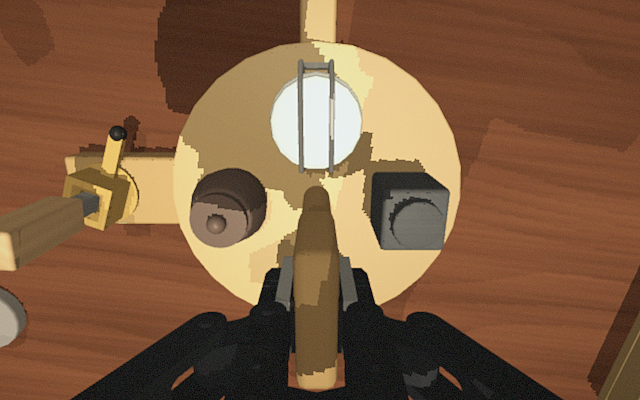

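View pics/scene8.png

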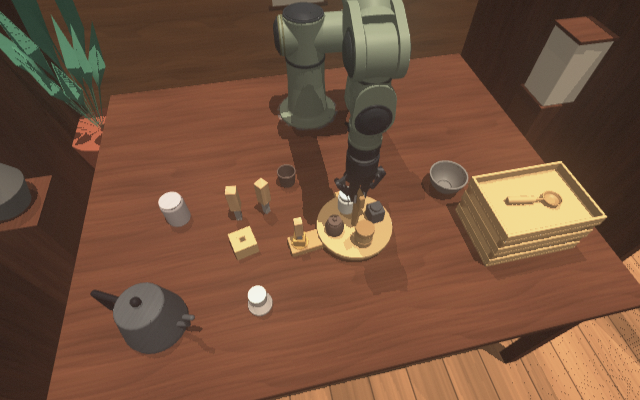

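The jar at (316,120) now sits in front of the nose at (318,20), and the key still stands in the screw. Measuring the remaining error.

```bash
python3 - <<'E'
from h import *
crop("pics/w8.png","pics/w8a.png",260,0,380,130,5)
E
```

```text
(no output)
```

View pics/w8a.png

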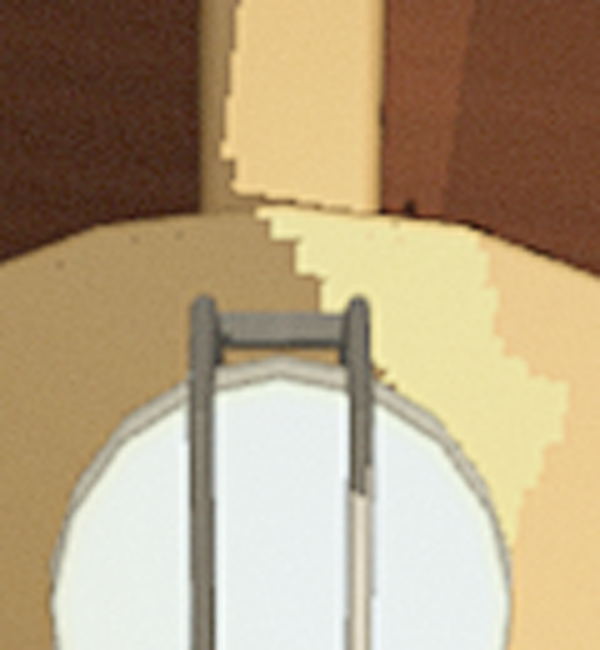

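```bash
python3 - <<'E'
from h import *
o=np.load("o8.npy",allow_pickle=True).item(); C=cam("wrist",o)
P=lambda l,z:np.array([pix2plane(C,((u+.5)/5+260-.5,(v+.5)/5-.5),z) for u,v in l])
for ax in ([.566,.0328],[.5663,.0324]):
    b=lambda p:np.degrees(np.arctan2(p[1]-ax[1],p[0]-ax[0])).round(2)
    n=P([(203,2),(384,2),(203,200),(380,200)],.018); 
    j=P([(53,600),(510,600),(281,380)],.106); c=P([(190,330),(370,330)],.106)
    print("nose",b(n[:2].mean(0)),b(n[2:].mean(0)),np.linalg.norm(n[0]-n[1]),"jar",b(j[:2].mean(0)),b(c.mean(0)))
e=n[:2].mean(0)-n[2:].mean(0);print("nose own dir",np.degrees(np.arctan2(e[1],e[0])), n.mean(0))
# rim at row symmetric: plate centre column
r=np.array([pix2plane(C,u,.036) for u in [(174,180),(460,180),(196,115),(440,115),(250,65),(390,65),(188,250),(442,250)]])[:,:2]
from scipy.optimize import least_squares
f=least_squares(lambda c:np.linalg.norm(r-c,axis=1)-.11,[.566,.033]);print("axis",f.x,f.fun.round(4))
E
```

```text
nose -173.36 -173.46 0.024937438135432654 jar -173.08 -172.78
nose -173.54 -173.68 0.024937438135432654 jar -173.47 -173.06
nose own dir -172.90453155816198 [0.44281125 0.0185576  0.018     ]
axis [0.57166122 0.03486704] [-0.0013 -0.0009 -0.0016 -0.0002 -0.0006  0.0013  0.0001 -0.0025]
```

The jar is within about 0.5° of the nose. The key is standing, the bystanders haven't moved in the scene view, and the fingers still hold the bar. Handing in.

```bash
python3 - <<'E'
from h import *
o=robot.get_obs(); print(o["t"],o["width"],o["ft_force"].round(1),o["torque"].round(2))
robot.finish_job()
E
```

```text
23.4333 0.015686930711070562 [ 3.8 -1.5 -0.7] [-0.42 -0.6   0.17]
the job is handed in; nothing more can be done
```

The job is done and handed in at 23.4 s of the 56 s allowed. The key is standing in the brake screw, the clamp-top jar is at the nose, and the fingers are still holding the carousel.

- **Key and brake:** I took the smallest key from the stand, seated it on the socket floor with only a few newtons of contact, and turned the screw anticlockwise to its stop. The picture afterwards put the brake arm 68.8° round (1.20 rad). The key turned a little in the fingers at the stop, but it stayed upright in the screw after I let go.
- **Carousel:** I gripped the bar handle and turned it 102.8° clockwise. My last measurements put the jar within about 0.5° of the nose; different estimates gave 0.1° to 0.7°. The fingers hold the bar at 15.7 mm with low forces.
- **Other things:** The bystanders are where they were in the last scene picture.
- **One disagreement:** An early rough reading put the jar at -66.5°, and a later, better one at -69.7° after the brake was freed. I took this as reading error and did not check whether the brake pad had dragged the plate slightly while it was being freed.

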